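# Strip a wound abrasive roll off the bench winder and store it in the lane

### The job

Raise the winder's fork plate by its handle so that it slides the finished abrasive roll up and clear off the upright spindle, then push that roll sideways off the plate into the storage lane so that it drives the two waiting rolls ahead of it, until the three lie flat in line, touching, with the first against the end stop. Then press the fork plate all the way back down. Keep the rolls flat and on the machine, and leave everything else on the bench where it is.

Things in the scene. Friction and masses are not known exactly. Their poses are not given: they have to be found in the camera images.
- station: bench winder bolted down. Origin on the bench under the spindle axis; z up, -x side (handle) faces the robot, storage lane runs along -y. Sizes below are in its frame, mm. Grey base plate 8 thick, x -150..100, y -360..90. Two guide posts with cross block at x 66..90, |y|<42, up to z 170. Nothing stands on the +y side of the spindle above the fork plate
- stripper (a joint): height (m) of the fork plate above its rest: 0 down, 0.068 upper stop. Its top is level with the spindle tip at 0.062, with the lane floor at 0.064 and 4 mm above that floor at the stop, where the roll is clear. Stiff guides: it stays where it is left; about 17 N lifts it with the roll, about 7 N presses it down empty
- plate_top (a point): middle of the fork plate's top, on the spindle axis, station z 46 mm when down. Plate of steel 100 x 100 mm, 6 mm thick, with a 36 mm wide slot for the spindle, open to +y; rises with joint stripper
- handle_bar (a point): centre of the fork plate's handle: black round bar 16 mm diameter, 96 mm long along station y, at station x -100 mm, z 76 mm when the plate is down (30 mm above the plate's top); it rises with the plate. Held by 12 mm posts at its ends (station y +-42 mm), open below between them
- spindle_tip (a point): centre of the top of the upright steel spindle, 32 mm diameter, at station (0, 0, 108) mm
- lane_end (a point): middle of the end stop's face at floor level, station (0, -337, 110) mm; the dark stop stands 26 mm above the lane floor. The lane's aluminium floor (station z 110) runs from here to y -52, centred on x=0; steel side rails 10 mm high leave 104 mm between them, flared to about 128 mm at the mouth. It takes just three rolls
- roll_spindle: the finished roll, on the spindle, resting on the lowered fork plate: roll of wound brown abrasive cloth on a cardboard core, ring 92 mm outside, bore 39 mm, 50 mm tall, axis upright, about 0.3 kg; origin at the centre of its underside, z along its axis. Home: lane place next to the plate, centre at station y -107 mm
- roll_near: waiting roll in the lane, next to the plate: roll of wound brown abrasive cloth on a cardboard core, ring 92 mm outside, bore 39 mm, 50 mm tall, axis upright, about 0.3 kg; origin at the centre of its underside, z along its axis. Home: station y -199 mm
- roll_lead: waiting roll in the lane, nearer the end stop, with a gap to it: roll of wound brown abrasive cloth on a cardboard core, ring 92 mm outside, bore 39 mm, 50 mm tall, axis upright, about 0.3 kg; origin at the centre of its underside, z along its axis. Home: against the stop, station y -291 mm
- deburrer: bystander: screwdriver-like hand scraper 160 mm long lying on the base plate, in front of the lane
- core: bystander: empty cardboard core 48 mm diameter, 50 mm tall, standing on the base plate in front of the lane
- hammer: bystander: hammer lying on the bench, left or right side
- wrench: bystander: wrench lying on the bench, left or right side
- spray: bystander: white bottle 60 mm diameter, 170 mm tall, left or right of the winder
- tin: bystander: steel can 90 mm diameter, 100 mm tall, left or right of the winder
- casting: bystander: rough aluminium casting, 110 x 120 x 140 mm, on the right

How it is judged (in metres and radians):
On the way, in this order (a step that is already met when the one before it is completed fails the run):
1. the fork plate has raised the roll clear of the spindle (plate above 0.062 m, roll's underside above the spindle tip) (value of joint stripper above 0.062 m and z of roll_spindle in the frame of station above 0.108 m), for 0.1 s.
2. the three rolls lie flat in the lane, pushed together against the end stop (y of roll_spindle in the frame of station below -0.099 m and x of roll_spindle in the frame of station between -0.013 and 0.013 m and z of roll_spindle in the frame of station between 0.106 and 0.116 m and angle between each of roll_spindle, roll_near, roll_lead's own z axis and vertical below 0.08 rad and y of roll_near in the frame of station below -0.191 m and x of roll_near in the frame of station between -0.013 and 0.013 m and z of roll_near in the frame of station between 0.106 and 0.116 m and y of roll_lead in the frame of station below -0.283 m and x of roll_lead in the frame of station between -0.013 and 0.013 m and z of roll_lead in the frame of station between 0.106 and 0.116 m), for 0.2 s.
At the end, for the whole second after the job is handed in: All three rolls lie flat (tilt under 0.08 rad) on the lane floor, within 13 mm of its centre line, each within 8 mm of its home place (row together against the end stop, the last roll clear of the plate), at rest, and the fork plate is back down (joint under 0.004 m) (all of step 2 and value of joint stripper below 0.004 m and linear speed of each of roll_spindle, roll_near, roll_lead below 0.02 m/s); the robot touches nothing.
It fails at once if a roll is tipped over by more than 0.6 rad (angle between any of roll_spindle, roll_near, roll_lead's own z axis and vertical above 0.6 rad).
It fails at once if a waiting roll leaves the lane, or the finished roll falls below the plate (z of any of roll_near, roll_lead in the frame of station below 0.095 m or z of roll_spindle in the frame of station below 0.035 m).
It fails at once if another thing on the bench is moved by more than 30 mm (distance of any of deburrer, core, hammer, wrench, spray, tin, casting from where it was at the start of the episode above 0.03 m).
It also fails if it takes over 50 s, if anything falls off the work surface, if the arm or the gripper's body presses on something with over 40 N, if the wrist force passes 120 N, or if a joint passes its speed limit or range.

### The arm

A 6-joint arm with a two-finger parallel gripper is mounted at the origin on the work surface. World frame = base frame: x ahead of the robot, y to its left, z up, the work surface at z = 0. Lengths are in mm, angles in rad, forces in N, time in s.
With the tool pointing down it reaches from about 350 to 775 mm from the base axis. Payload 7.3 kg.
Tool frame: the origin (TCP) lies between the finger pads; the fingertips stand 8 mm ahead of it and the grasp point (between the pads) lies 11 mm behind it; y points along the fingers, z is the direction in which the jaws open and shut, and the axes are right-handed (so a half turn about y gives the same grasp; the last joint's range is limited). The gripper opens to 92 mm and grips with 3 to 60 N. Pads are 19 mm wide; open, the fingers measure 130 mm over their backs; the gripper's body (75 mm by 190 mm) begins 47 mm behind the grasp point.
Start: joints at [1.185, 0.342, 1.524, -0, 1.275, -0.146], TCP at [124.675, 510, 234.741] pointing down, gripper open.
Joint ranges: [-2.53, 2.53], [-0.77, 2.02], [0.04, 2.7], [-1, 4.14], [0.28, 2.66], [-3.11, 3.11]. Speed limits (rad/s): [2.57, 2.57, 3.14, 3.14, 3.14, 3.14].

### API

Orientations are given as [roll, pitch, yaw] about the fixed x, y, z axes, in that order (R = Rz(yaw) Ry(pitch) Rx(roll)).
In Python, from plant import bot, vision, job gives the robot as it stands. The module is installed in compiled form; this text tells all that it offers.
- The arm moves only by the tool arm_command, never from a script. Its argument "deltas" is a list of rows, each a list of 4 numbers: the shift along the tool's x, y, z in m, then the turn about the tool's y in degrees. In form: [[x, y, z, twist], ...]. A call has 1 to 5 rows; each row shifts and turns the commanded pose from where the row before left it, along the tool's axes as they then stand; what a row does not reach is not made up. A row lasts 1/10 s, in which the tool goes at most 50 mm and 8.59 degrees, less where a joint would pass 70% of its speed; a pose out of reach is approached as far as the arm can. A call is refused whole if a number of a shift passes 0.05 or a number of a turn 8.59, either way. A call with a gripper value outside its range is refused whole. "claw" is the closure in counts, from 0 (fully open) to 255 (shut), set as the call begins (left out, the last holds). The fingers move at their own pace and stop on an object; the grip force is fixed at half the most. Time passes only in rows, so rows that do not move let the fingers close. It gives the time, the measured TCP pose, the force and the opening at its end, in the units of the state.
- bot.get_obs(): the state, without advancing time (a new reading comes with each control period).
- vision.capture(name): name is "scene" or "top" or "wrist"; returns a dict with "img" (420x560x3 uint8, red, green, blue), "camera_matrix" (3x3 intrinsics, pixels), "world_to_cam" (4x4, takes a point from world to camera coordinates); the wrist camera has in their place "mount" (4x4, takes a point from camera to tool coordinates, whose origin is the TCP and whose axes are the tool frame's). Camera axes: x right, y down, z forward; pixel columns grow to the right and rows downward; lengths in mm; the calibration is good to about 2 mm. A picture is of the moment at which its call begins: read the wrist's pose just before it. There is no depth.
- job.close_job(): hands the job in, once; it reports no verdict.
Trained networks look in a picture, given as the dict that the camera call returned (one of the last four; its "shot" number tells which), for a name from the list of things; names that differ only in an ending like _2 or _b are one class to them, and where a whole thing is asked for, a point or a joint stands for the part that bears it (a point fixed in the world has none). Each returns a list of dicts, best first, with "confidence" (0 to 1); they miss things now and then, are a little off and sometimes report something else, mostly with a low value. They report only what shows in the picture. A call takes as long as a camera call.
- vision.find_in(picture, name): "xyz" ([x, y, z] in mm, in the coordinates of the camera as it stood for that picture, good to about 4 mm: the middle of the surface that is visible of it).
- vision.regions_of(picture, name): "mask" (420x560 bool, what is visible of it).
The state is a dict: "time": time; "joint_positions": joint angles; "dq": joint speeds; "tau": joint torques, N m; "tool_pos": TCP position; "tcp_rot": TCP orientation; "contact_force": force on the tool from outside, world axes, zero at the start; "moment": the same for the moment, N m; "grip_width": finger opening in mm.
Only numpy, scipy, OpenCV 4.12 (cv2) and the standard library are available. Lean on these libraries where they do the work, as an engineer would, in place of code of your own. Each camera call takes 0.05 s, during which the arm holds its last target. There are 200 camera calls.

## Working session

There is one attempt and no reset: what is moved stays moved. The work goes in short steps, Python scripts to look and compute and a tool call to move; the robot and the scene stay as the last step left them, time stands still between calls to the robot, and variables do not carry over. Pictures are saved under pics/ and viewed, about 8 in all and at most 12, crops included, and the job is handed in when it is done.

Besides the shell and the picture viewer there is one more tool, called as name(argument=value, ...), one argument or row to a line, values as JSON. arm_command: Moves the arm, as the interface text tells. Its arguments: {"type":"object","properties":{"deltas":{"type":"array","items":{"type":"array","items":{"type":"number"}}},"claw":{"type":"number"}},"required":["deltas"]}

```bash
mkdir -p pics
cat > h.py <<'E'
import numpy as np, cv2
from plant import bot, vision, job
def toworld(p,xyz):
    return (np.linalg.inv(p["world_to_cam"])@np.r_[xyz,1])[:3]
def proj(p,w):
    c=(p["world_to_cam"]@np.r_[w,1])[:3]; u=p["camera_matrix"]@c; return u[:2]/u[2]
def save(p,n): cv2.imwrite(f"pics/{n}.png",p["img"][:,:,::-1])
E
python3 - <<'E'
from h import *
o=bot.get_obs(); print({k:np.round(v,3).tolist() for k,v in o.items()})
for c in ["scene","top"]:
    p=vision.capture(c); save(p,c+"0")
    for n in ["station","plate_top","handle_bar","spindle_tip","lane_end","roll_spindle","roll_near","roll_lead","core","deburrer","spray","tin","casting","hammer","wrench"]:
        try: print(c,n,[(np.round(toworld(p,d["xyz"])).tolist(),round(d["confidence"],2)) for d in vision.find_in(p,n)[:3]])
        except Exception as e: print(n,e)
print(bot.get_obs()["time"])
E
```

```text
{'time': 0.0, 'joint_positions': [1.185, 0.343, 1.525, -0.0, 1.275, -0.146], 'dq': [0.0, -0.0, -0.0, -0.001, -0.001, 0.001], 'tau': [-0.0, -43.125, -24.421, 0.072, 0.056, -0.0], 'tool_pos': [124.54, 509.615, 234.026], 'tcp_rot': [-1.572, 0.0, -0.24], 'contact_force': [0.612, -0.228, 0.322], 'moment': [-0.028, -0.046, 0.004], 'grip_width': 91.616}
scene station [([653.0, -14.0, 8.0], 0.77), ([635.0, 158.0, 49.0], 0.19)]
scene plate_top [([635.0, 159.0, 51.0], 0.8), ([631.0, -90.0, 155.0], 0.73), ([476.0, -557.0, 8.0], 0.7)]
scene handle_bar [([634.0, 160.0, 51.0], 0.8)]
scene spindle_tip [([651.0, -18.0, 5.0], 0.68)]
scene lane_end [([694.0, 414.0, 82.0], 0.7), ([649.0, -14.0, 9.0], 0.57)]
scene roll_spindle [([621.0, 141.0, 98.0], 0.57)]
scene roll_near [([621.0, 39.0, 156.0], 0.9)]
scene roll_lead [([630.0, -90.0, 156.0], 0.65)]
scene core [([526.0, -199.0, 40.0], 0.5)]
scene deburrer []
scene spray [([394.0, -384.0, 91.0], 0.89), ([634.0, -92.0, 156.0], 0.4), ([412.0, 483.0, 26.0], 0.39)]
scene tin [([694.0, 410.0, 84.0], 0.77)]
scene casting [([631.0, -451.0, 48.0], 0.72)]
scene h
[... 398 characters left out ...]
, 0.82)]
top lane_end [([544.0, 20.0, 5.0], 0.71), ([545.0, 150.0, 50.0], 0.34)]
top roll_spindle [([586.0, 151.0, 96.0], 0.74), ([369.0, -370.0, 114.0], 0.48)]
top roll_near [([598.0, 44.0, 163.0], 0.84)]
top roll_lead [([608.0, -79.0, 154.0], 0.69)]
top core [([587.0, 158.0, 97.0], 0.7), ([511.0, -177.0, 54.0], 0.48)]
top deburrer [([526.0, -55.0, 30.0], 0.78)]
top spray [([369.0, -369.0, 113.0], 0.92)]
top tin [([663.0, 417.0, 101.0], 0.59)]
top casting [([609.0, -442.0, 24.0], 0.6)]
top hammer [([407.0, 486.0, 25.0], 0.56), ([511.0, -176.0, 53.0], 0.49), ([549.0, 22.0, 6.0], 0.31)]
top wrench [([464.0, -554.0, 11.0], 0.69), ([608.0, -77.0, 158.0], 0.66), ([546.0, 149.0, 50.0], 0.57)]
1.6
```

View pics/scene0.png

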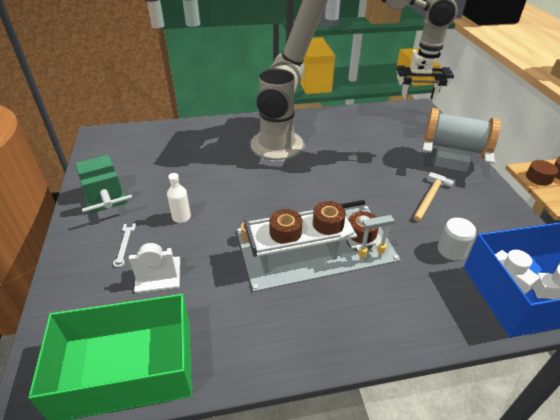

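View pics/top0.png

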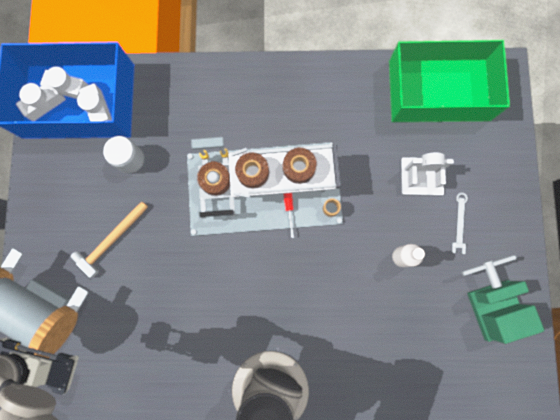

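The scene picture shows the winder mid-table with its lane running toward the right side of the robot. In the top view the plate corners are near (191,235), (343,221) and (187,153), with rolls at (213,178), (253,170) and (299,165). Next I fit the station pose and check it with an overlay.

```bash
cat >> h.py <<'E'
def S(q,pt):
    c,s=np.cos(q[2]),np.sin(q[2]); return np.array([q[0]+c*pt[0]-s*pt[1],q[1]+s*pt[0]+c*pt[1],pt[2]])
E
cat > fit.py <<'E'
from h import *
from scipy.optimize import least_squares
p=vision.capture("top")
obs=[((-150,90,8),(191,235)),((-150,-360,8),(343,221)),((100,90,8),(187,153)),((0,0,96),(213,178))]
r=least_squares(lambda q:np.concatenate([proj(p,S(q,a))-b for a,b in obs]),[600,150,0],x_scale=[10,10,.1])
print(r.x,r.fun)
q=r.x
for n in ["roll_near","roll_lead","roll_spindle"]:
    pass
im=cv2.resize(p["img"][120:250,170:360,::-1],None,fx=4.2,fy=4.2,interpolation=cv2.INTER_CUBIC)
def P(pt): return tuple(np.round(((proj(p,S(q,pt))-[170,120])+.5)*4.2).astype(int).tolist())
def poly(pts,c): cv2.polylines(im,[np.array([P(a) for a in pts])],True,c,1)
poly([(-150,90,8),(-150,-360,8),(100,-360,8),(100,90,8)],(0,255,0))
poly([(-108,48,76),(-108,-48,76),(-92,-48,76),(-92,48,76)],(0,255,255))
poly([(-52,-52,110),(-52,-337,110),(52,-337,110),(52,-52,110)],(255,0,255))
poly([(66,42,170),(66,-42,170),(90,-42,170),(90,42,170)],(255,255,0))
t=np.linspace(0,6.28,40)
for y in [0]: poly([(46*np.cos(a),y+46*np.sin(a),96) for a in t],(255,0,0))
poly([(16*np.cos(a),16*np.sin(a),108) for a in t],(255,0,0))
cv2.imwrite("pics/ov.png",im)
E
python3 fit.py
```

```text
[5.94777945e+02 1.56209287e+02 8.59489941e-02] [ 0.14856574  0.40078692  0.31098803  0.5532316  -0.68406032  0.58986678
  0.18892586 -1.48574822]
```

View pics/ov.png

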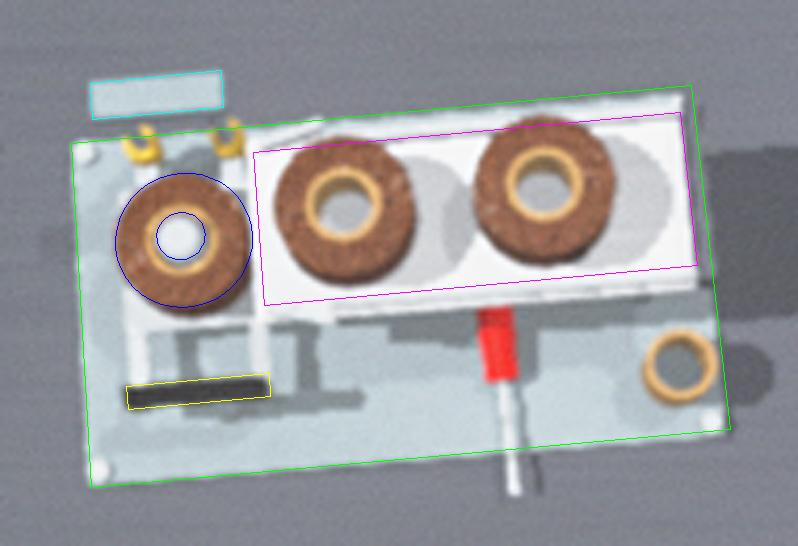

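```bash
cat >> h.py <<'E'
Q=np.array([594.8,156.2,0.0859])
def plan(target,yaw=None,step=45,tw=8.):
    """target world TCP mm -> rows in tool axes; from measured pose"""
    o=bot.get_obs(); p=np.array(o["tool_pos"]); y=o["tcp_rot"][2]
    yaw=y if yaw is None else yaw
    d=np.array(target)-p; dy=(yaw-y+np.pi)%(2*np.pi)-np.pi
    n=int(np.ceil(max(np.linalg.norm(d)/step,abs(np.degrees(dy))/tw,1)))
    R=[]
    for i in range(n):
        a=y+dy*i/n; v=d/n/1000
        R.append([round(v[0]*np.cos(a)+v[1]*np.sin(a),4),round(-v[2],4),round(-v[0]*np.sin(a)+v[1]*np.cos(a),4),round(-np.degrees(dy)/n,2)])
    for i in range(0,n,5): print(R[i:i+5])
def st(target,**k):
    "target in station frame"
    plan(S(Q,target),Q[2]-np.pi/2,**k)
def where():
    o=bot.get_obs(); p=np.array(o["tool_pos"]); c,s=np.cos(Q[2]),np.sin(Q[2]); d=p[:2]-Q[:2]
    print("t",round(o["time"],2),"station",np.round([c*d[0]+s*d[1],-s*d[0]+c*d[1],p[2]],1),"rot",np.round(o["tcp_rot"],3),"F",np.round(o["contact_force"],1),"w",round(o["grip_width"],1))
E
python3 -c "
from h import *
where(); st((-130,0,234))"
```

```text
t 1.65 station [-438.   392.8  234.8] rot [-1.571 -0.    -0.24 ] F [-0.6  0.2 -0.3] w 91.4
[[np.float64(0.0348), np.float64(0.0001), np.float64(-0.0228), np.float64(5.94)], [np.float64(0.037), np.float64(0.0001), np.float64(-0.0191), np.float64(5.94)], [np.float64(0.0387), np.float64(0.0001), np.float64(-0.0151), np.float64(5.94)], [np.float64(0.0401), np.float64(0.0001), np.float64(-0.011), np.float64(5.94)], [np.float64(0.041), np.float64(0.0001), np.float64(-0.0068), np.float64(5.94)]]
[[np.float64(0.0415), np.float64(0.0001), np.float64(-0.0025), np.float64(5.94)], [np.float64(0.0416), np.float64(0.0001), np.float64(0.0018), np.float64(5.94)], [np.float64(0.0412), np.float64(0.0001), np.float64(0.0061), np.float64(5.94)], [np.float64(0.0403), np.float64(0.0001), np.float64(0.0103), np.float64(5.94)], [np.float64(0.039), np.float64(0.0001), np.float64(0.0144), np.float64(5.94)]]
[[np.float64(0.0373), np.float64(0.0001), np.float64(0.0184), np.float64(5.94)], [np.float64(0.0352), np.float64(0.0001), np.float64(0.0221), np.float64(5.94)]]
```

arm_command(
  deltas=[
    [0.035,0,-0.023,6],
    [0.037,0,-0.019,6],
    [0.039,0,-0.015,6],
    [0.04,0,-0.011,6],
    [0.041,0,-0.007,6],
  ],
  claw=116,
)

```text
time: 2.15
tool_pos: [267.5, 356.2, 234.9]
tcp_rot: [-1.57, 0.0, -0.767]
contact_force: [0.2, 0.2, -0.1]
grip_width: 56.4
```

arm_command(
  deltas=[
    [0.041,0,-0.002,6],
    [0.042,0,0.002,6],
    [0.041,0,0.006,6],
    [0.04,0,0.01,6],
    [0.039,0,0.014,6],
  ],
)

```text
time: 2.65
tool_pos: [408.0, 203.7, 235.0]
tcp_rot: [-1.57, 0.0, -1.291]
contact_force: [1.3, 0.9, 0.2]
grip_width: 50.1
```

arm_command(
  deltas=[
    [0.037,0,0.018,6],
    [0.035,0,0.022,6],
    [0,0,0,0],
    [0,0,0,0],
  ],
)

```text
time: 3.05
tool_pos: [462.7, 143.6, 234.5]
tcp_rot: [-1.572, 0.0, -1.498]
contact_force: [-0.1, 0.1, 0.3]
grip_width: 50.0
```

```bash
cat > w.py <<'E'
from h import *
import sys
where()
o=bot.get_obs(); p=vision.capture("wrist"); save(p,sys.argv[1])
from scipy.spatial.transform import Rotation as Ro
T=np.eye(4); T[:3,:3]=Ro.from_euler("xyz",o["tcp_rot"]).as_matrix(); T[:3,3]=o["tool_pos"]
p["world_to_cam"]=np.linalg.inv(T@p["mount"])
np.savez("pics/"+sys.argv[1]+".npz",W=p["world_to_cam"],K=p["camera_matrix"])
im=np.ascontiguousarray(p["img"][:,:,::-1]); q=Q; J=float(sys.argv[2]) if len(sys.argv)>2 else 0
def poly(pts,c): cv2.polylines(im,[np.round([proj(p,S(q,a)) for a in pts]).astype(int)],True,c,1)
t=np.linspace(0,6.28,40)
def circ(x,y,z,r,c): poly([(x+r*np.cos(a),y+r*np.sin(a),z) for a in t],c)
poly([(-108,48,76+J),(-108,-48,76+J),(-92,-48,76+J),(-92,48,76+J)],(0,255,255))
circ(0,0,108,16,(255,0,0)); circ(0,0,96+J,46,(0,255,0))
poly([(-52,-52,110),(-52,-337,110),(52,-337,110),(52,-52,110)],(255,0,255))
poly([(-150,90,8),(-150,-360,8),(100,-360,8),(100,90,8)],(0,255,0))
cv2.imwrite("pics/"+sys.argv[1]+"o.png",im)
E
python3 w.py w1
```

```text
t 3.05 station [-132.7   -1.3  234.5] rot [-1.572  0.    -1.498] F [-0.1  0.1  0.3] w 50.0
```

View pics/w1o.png

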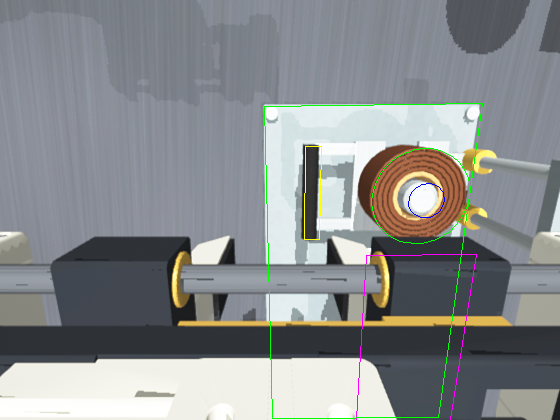

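The wrist overlay puts the handle bar (311,192) and the plate edges within about 1 mm of the fitted pose. The spindle reads a few mm off, around (418,198). That is good enough to descend.

```bash
sed -i 's/R.append(\[\(.*\)\])$/R.append([float(k) for k in (\1)])/' h.py; python3 -c "
from h import *
st((-101,0,65))"
```

```text
[[-0.0002, 0.0424, 0.0081, -0.16], [-0.0002, 0.0424, 0.0081, -0.16], [-0.0002, 0.0424, 0.0081, -0.16], [-0.0001, 0.0424, 0.0081, -0.16]]
```

arm_command(
  deltas=[
    [-0.001,0.025,0.016,-0.7],
    [0,0.03,0.016,0],
    [0,0.035,0,0],
    [0,0.02,0,0],
    [0,0,0,0],
  ],
)

```text
time: 3.6
tool_pos: [491.7, 148.7, 122.3]
tcp_rot: [-1.577, -0.0, -1.482]
contact_force: [-0.6, 0.3, 0.5]
grip_width: 50.2
```

```bash
python3 -c "
from h import *
where();st((-101,0,65),step=20)"
```

```text
t 3.6 station [-103.4    1.4  122.3] rot [-1.577 -0.    -1.482] F [-0.6  0.3  0.5] w 50.2
[[0.0005, 0.0191, 0.0008, 0.06], [0.0005, 0.0191, 0.0008, 0.06], [0.0005, 0.0191, 0.0008, 0.06]]
```

arm_command(
  deltas=[
    [0.001,0.018,0,0],
    [0,0.018,0.001,0],
    [0,0.017,0,0],
    [0,0,0,0],
  ],
)

```text
time: 4.0
tool_pos: [494.4, 147.6, 71.5]
tcp_rot: [-1.573, 0.0, -1.482]
contact_force: [-0.0, -0.2, 0.8]
grip_width: 50.4
```

arm_command(
  deltas=[
    [0,0,0,0],
    [0,0,0,0],
    [0,0,0,0],
    [0,0,0,0],
    [0,0,0,0],
  ],
  claw=255,
)

```text
time: 4.5
tool_pos: [492.0, 146.6, 71.7]
tcp_rot: [-1.579, -0.0, -1.484]
contact_force: [-6.6, -1.4, 11.9]
grip_width: 14.9
```

```bash
python3 -c "
from h import *
where()"
```

```text
t 4.5 station [-103.3   -0.8   71.7] rot [-1.579 -0.    -1.484] F [-6.6 -1.4 11.9] w 14.9
```

arm_command(
  deltas=[
    [0,-0.008,0,0],
    [0,-0.012,0,0],
    [0,-0.015,0,0],
  ],
)

```text
time: 4.8
tool_pos: [492.0, 146.5, 105.1]
tcp_rot: [-1.58, -0.0, -1.484]
contact_force: [-5.6, 0.5, -16.3]
grip_width: 15.1
```

arm_command(
  deltas=[
    [0,-0.012,0,0],
    [0,-0.012,0,0],
    [0,-0.008,0,0],
    [0,-0.004,0,0],
    [0,0,0,0],
  ],
)

```text
time: 5.3
tool_pos: [492.0, 146.5, 140.9]
tcp_rot: [-1.58, -0.0, -1.484]
contact_force: [-7.1, 0.1, -17.1]
grip_width: 15.0
```

```bash
python3 -c "
from h import *
where()
p=vision.capture('scene');save(p,'s1')
for n in ['roll_spindle','handle_bar','roll_near','roll_lead']: print(n,[(np.round(toworld(p,d['xyz'])).tolist(),round(d['confidence'],2)) for d in vision.find_in(p,n)[:3]])
im=cv2.resize(p['img'][170:300,220:410,::-1],None,fx=4.2,fy=4.2,interpolation=cv2.INTER_CUBIC);cv2.imwrite('pics/s1c.png',im)"
```

```text
t 5.3 station [-103.2   -0.9  140.9] rot [-1.58  -0.    -1.484] F [ -7.1   0.1 -17.1] w 15.0
roll_spindle [([605.0, 146.0, 163.0], 0.63)]
handle_bar [([629.0, 121.0, 116.0], 0.63)]
roll_near [([621.0, 39.0, 157.0], 0.82)]
roll_lead [([631.0, -91.0, 157.0], 0.66)]
```

View pics/s1c.png

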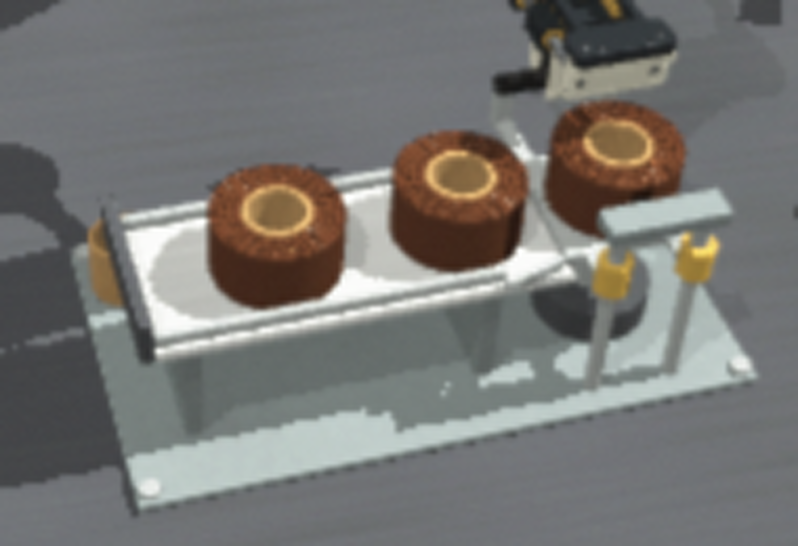

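The crop shows the roll at (615,165) raised clear of the spindle, level with the lane and flat. I'll nudge up a little more to confirm the stop.

arm_command(
  deltas=[
    [0,-0.003,0,0],
    [0,0,0,0],
  ],
)

```text
time: 5.75
tool_pos: [492.0, 146.4, 142.6]
tcp_rot: [-1.581, -0.0, -1.484]
contact_force: [-3.6, -0.4, -27.8]
grip_width: 14.7
```

arm_command(
  deltas=[
    [0,0.003,0,0],
    [0,0,0,0],
    [0,0,0,0],
  ],
  claw=120,
)

```text
time: 6.05
tool_pos: [497.2, 146.9, 144.5]
tcp_rot: [-1.566, 0.0, -1.484]
contact_force: [-0.2, 0.2, -0.6]
grip_width: 34.4
```

arm_command(
  deltas=[
    [0,0,0,0],
    [0,-0.02,0,0],
    [0,-0.03,0,0],
    [0,-0.04,0,0],
    [0,0,0,0],
  ],
)

```text
time: 6.55
tool_pos: [498.6, 147.2, 238.9]
tcp_rot: [-1.558, 0.001, -1.484]
contact_force: [0.2, -0.0, 0.2]
grip_width: 48.8
```

```bash
sed -i 's/^Q=.*/Q=np.array([592.8,156.0,0.0859])/' h.py; python3 -c "
from h import *
where();st((0,100,230),step=35)"
```

```text
t 6.55 station [-94.6  -0.6 238.9] rot [-1.558e+00  1.000e-03 -1.484e+00] F [ 0.2 -0.   0.2] w 48.8
[[-0.0251, 0.0022, 0.0237, 0.01], [-0.0251, 0.0022, 0.0237, 0.01], [-0.0252, 0.0022, 0.0237, 0.01], [-0.0252, 0.0022, 0.0237, 0.01]]
```

arm_command(
  deltas=[
    [-0.025,0.002,0.024,0],
    [-0.025,0.002,0.024,0],
    [-0.026,0.002,0.024,0],
    [-0.025,0.002,0.023,0],
    [0,0,0,0],
  ],
)

```text
time: 7.05
tool_pos: [582.9, 258.4, 223.6]
tcp_rot: [-1.57, 0.001, -1.482]
contact_force: [-0.2, -0.5, -1.0]
grip_width: 48.8
```

```bash
python3 -c "
from h import *
where();st((0,100,131),step=35)"; python3 w.py w2 68
```

```text
t 7.05 station [ -1.1 102.8 223.6] rot [-1.570e+00  1.000e-03 -1.482e+00] F [-0.2 -0.5 -1. ] w 48.8
[[0.0009, 0.0309, 0.0004, 0.06], [0.0009, 0.0309, 0.0004, 0.06], [0.0009, 0.0309, 0.0004, 0.06]]
t 7.05 station [ -1.1 102.8 223.6] rot [-1.570e+00  1.000e-03 -1.482e+00] F [-0.2 -0.5 -1. ] w 48.8
```

View pics/w2o.png

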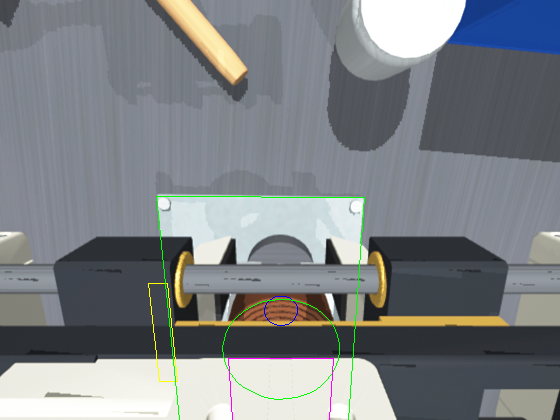

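The roll sits centred between the fingers at about x=283 px (predicted 281), and the approach side is free.

arm_command(
  deltas=[
    [0,0.03,0,0],
    [0,0.035,0,0],
    [0,0.02,0,0],
    [0,0.006,0,0],
    [0,0,0,0],
  ],
)

```text
time: 7.6
tool_pos: [581.0, 254.9, 133.8]
tcp_rot: [-1.572, -0.0, -1.485]
contact_force: [0.2, 0.3, 0.1]
grip_width: 48.7
```

```bash
python3 -c "
from h import *
where();st((0,60,131),step=35);st((0,-58,131),step=15)"
```

```text
t 7.6 station [ -3.2  99.5 133.8] rot [-1.572 -0.    -1.485] F [0.2 0.3 0.1] w 48.7
[[0.0198, 0.0014, 0.0016, 0.0], [0.0198, 0.0014, 0.0016, 0.0]]
[[0.0143, 0.0003, 0.0003, 0.0], [0.0143, 0.0003, 0.0003, 0.0], [0.0143, 0.0003, 0.0003, 0.0], [0.0143, 0.0003, 0.0003, 0.0], [0.0143, 0.0003, 0.0003, 0.0]]
[[0.0143, 0.0003, 0.0003, 0.0], [0.0143, 0.0003, 0.0003, 0.0], [0.0143, 0.0003, 0.0003, 0.0], [0.0143, 0.0003, 0.0003, 0.0], [0.0143, 0.0003, 0.0003, 0.0]]
[[0.0143, 0.0003, 0.0003, 0.0]]
```

arm_command(
  deltas=[
    [0.02,0.001,0.001,0],
    [0.02,0,0,0],
    [0.01,0,0,0],
    [0.006,0,0,0],
    [0.006,0,0,0],
  ],
)

```text
time: 8.1
tool_pos: [588.3, 194.3, 134.0]
tcp_rot: [-1.568, 0.001, -1.484]
contact_force: [0.1, 1.6, 2.2]
grip_width: 48.6
```

arm_command(
  deltas=[
    [0.01,0,0,0],
    [0.01,0,0,0],
    [0.01,0,0,0],
    [0.008,0,0,0],
    [0.008,0,0,0],
  ],
)

```text
time: 8.6
tool_pos: [591.8, 147.6, 132.8]
tcp_rot: [-1.57, 0.0, -1.484]
contact_force: [-1.1, 4.2, 3.8]
grip_width: 48.8
```

```bash
python3 -c "
from h import *
where()"
```

```text
t 8.6 station [ -1.7  -8.3 132.8] rot [-1.57   0.    -1.484] F [-1.1  4.2  3.8] w 48.8
```

arm_command(
  deltas=[
    [0.008,0,0,0],
    [0.008,0,0,0],
    [0.008,0,0,0],
    [0.008,0,0,0],
    [0.006,0,0,0],
  ],
)

```text
time: 9.1
tool_pos: [594.8, 110.1, 132.8]
tcp_rot: [-1.571, 0.001, -1.485]
contact_force: [-0.4, 7.4, 3.3]
grip_width: 48.6
```

arm_command(
  deltas=[
    [0.003,0,0,0],
    [0.003,0,0,0],
    [0,0,0,0],
  ],
)

```text
time: 9.4
tool_pos: [595.0, 103.5, 132.0]
tcp_rot: [-1.573, -0.001, -1.485]
contact_force: [-0.4, 1.1, -1.7]
grip_width: 48.7
```

```bash
python3 -c "
from h import *
where()
p=vision.capture('scene');save(p,'s2')
im=cv2.resize(p['img'][170:300,220:410,::-1],None,fx=4.2,fy=4.2,interpolation=cv2.INTER_CUBIC);cv2.imwrite('pics/s2c.png',im)"
```

```text
t 9.4 station [ -2.3 -52.5 132. ] rot [-1.573e+00 -1.000e-03 -1.485e+00] F [-0.4  1.1 -1.7] w 48.7
```

View pics/s2c.png

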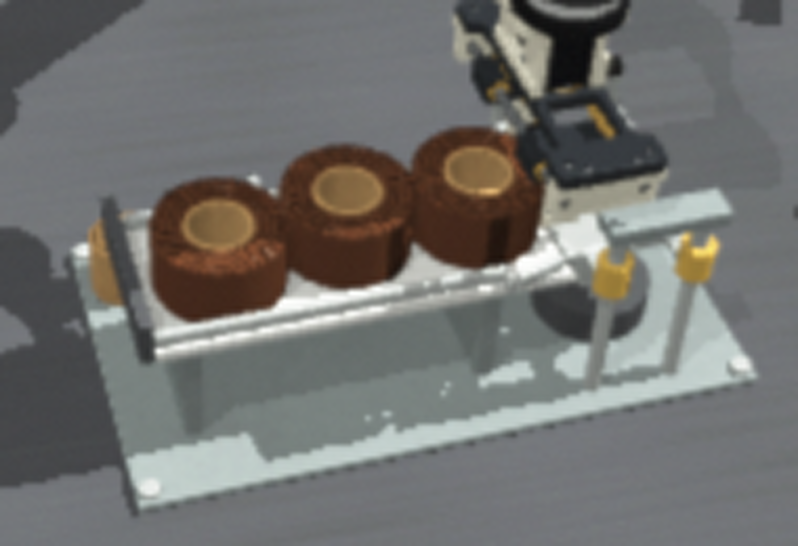

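All three rolls are now in the lane and flat. The lead roll at (215,250) still has a small gap to the stop at (130,280), so I keep pushing until the force rises.

arm_command(
  deltas=[
    [0.003,0,0,0],
    [0.003,0,0,0],
    [0.002,0,0,0],
    [0,0,0,0],
  ],
)

```text
time: 9.85
tool_pos: [596.1, 95.9, 132.6]
tcp_rot: [-1.571, -0.0, -1.484]
contact_force: [-0.5, 2.3, -2.1]
grip_width: 48.7
```

arm_command(
  deltas=[
    [0.002,0,0,0],
    [0.002,0,0,0],
    [0,0,0,0],
  ],
)

```text
time: 10.15
tool_pos: [596.3, 93.1, 132.6]
tcp_rot: [-1.571, 0.002, -1.484]
contact_force: [-0.2, 6.8, -2.0]
grip_width: 48.5
```

arm_command(
  deltas=[
    [0.002,0,0,0],
    [0.002,0,0,0],
    [0,0,0,0],
  ],
)

```text
time: 10.45
tool_pos: [595.9, 92.8, 132.5]
tcp_rot: [-1.572, 0.007, -1.484]
contact_force: [-2.7, 20.4, -1.2]
grip_width: 48.5
```

```bash
python3 -c "
from h import *
where()
p=vision.capture('scene')
im=cv2.resize(p['img'][190:280,230:360,::-1],None,fx=6,fy=6,interpolation=cv2.INTER_CUBIC)
t=np.linspace(0,6.28,60)
for y in (-107,-199,-291):
    for r,c in((46,(0,255,0)),(19.5,(255,0,0))): cv2.polylines(im,[np.round([(proj(p,S(Q,(r*np.cos(a),y+r*np.sin(a),160)))-[230,190]+.5)*6 for a in t]).astype(int)],True,c,1)
cv2.imwrite('pics/s3c.png',im)"
```

```text
t 10.45 station [ -2.3 -63.2 132.5] rot [-1.572  0.007 -1.484] F [-2.7 20.4 -1.2] w 48.5
```

View pics/s3c.png

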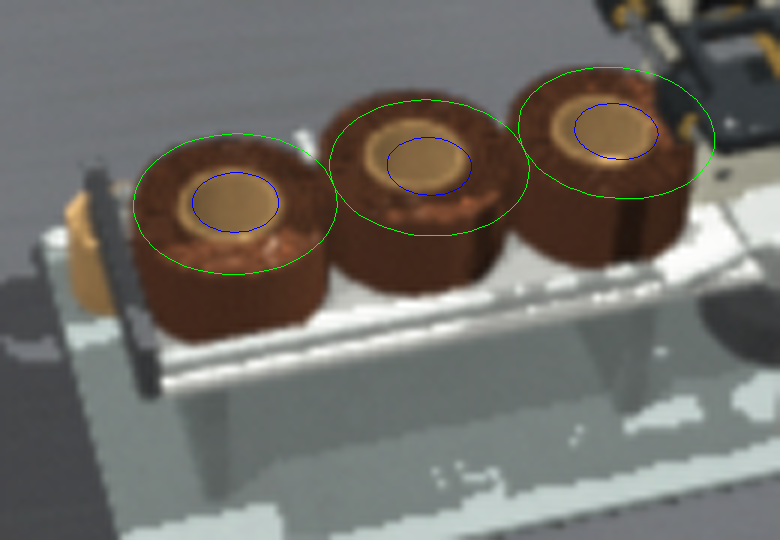

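The force climbed to 20 N with no further motion, so the row is seated against the stop; the lead roll matches its home outline at (235,203). Next I back off and press the plate down.

arm_command(
  deltas=[
    [-0.006,0,0,0],
    [-0.015,0,0,0],
    [-0.03,0,0,0],
    [-0.04,0,0,0],
    [-0.03,-0.005,0,0],
  ],
)

```text
time: 11.0
tool_pos: [586.2, 210.5, 137.6]
tcp_rot: [-1.571, -0.001, -1.484]
contact_force: [0.2, 0.6, 0.0]
grip_width: 48.9
```

arm_command(
  deltas=[
    [-0.02,-0.03,0,0],
    [0,-0.04,0,0],
    [0,-0.03,0,0],
    [0,0,0,0],
  ],
  claw=255,
)

```text
time: 11.4
tool_pos: [586.9, 229.6, 243.5]
tcp_rot: [-1.56, 0.001, -1.484]
contact_force: [-0.1, 0.2, -0.2]
grip_width: 21.5
```

```bash
python3 -c "
from h import *
where(); plan((493,146.5,220),Q[2]-np.pi/2,step=35)"
```

```text
t 11.4 station [  0.5  73.9 243.5] rot [-1.560e+00  1.000e-03 -1.484e+00] F [-0.1  0.2 -0.2] w 21.5
[[0.0187, 0.0059, -0.0252, 0.02], [0.0187, 0.0059, -0.0252, 0.02], [0.0187, 0.0059, -0.0252, 0.02], [0.0187, 0.0059, -0.0252, 0.02]]
```

arm_command(
  deltas=[
    [0.019,0.006,-0.025,0],
    [0.019,0.006,-0.025,0],
    [0.019,0.006,-0.025,0],
    [0.018,0.006,-0.025,0],
    [0,0,0,0],
  ],
)

```text
time: 11.9
tool_pos: [488.4, 143.5, 212.5]
tcp_rot: [-1.575, -0.001, -1.486]
contact_force: [-0.7, 1.1, 0.6]
grip_width: 0.2
```

```bash
python3 -c "
from h import *
where(); plan((492.5,146.5,168),Q[2]-np.pi/2,step=25)"
```

```text
t 11.9 station [-105.1   -3.5  212.5] rot [-1.575e+00 -1.000e-03 -1.486e+00] F [-0.7  1.1  0.6] w 0.2
[[-0.0013, 0.0223, 0.0022, -0.03], [-0.0013, 0.0223, 0.0022, -0.03]]
```

arm_command(
  deltas=[
    [0,0.02,0.002,0],
    [0,0.02,0,0],
    [0,0,0,0],
  ],
)

```text
time: 12.2
tool_pos: [492.6, 145.6, 171.4]
tcp_rot: [-1.575, -0.001, -1.484]
contact_force: [-0.3, -0.3, -0.0]
grip_width: 0.4
```

arm_command(
  deltas=[
    [0,0.008,0,0],
    [0,0.008,0,0],
    [0,0.008,0,0],
  ],
)

```text
time: 12.5
tool_pos: [494.6, 145.9, 150.6]
tcp_rot: [-1.568, 0.0, -1.484]
contact_force: [-1.0, -1.2, 8.0]
grip_width: 0.3
```

Contact at about 8 N, so the plate is going down.

arm_command(
  deltas=[
    [0,0.01,0,0],
    [0,0.01,0,0],
    [0,0.01,0,0],
    [0,0.01,0,0],
    [0,0.008,0,0],
  ],
)

```text
time: 13.0
tool_pos: [494.6, 145.9, 102.4]
tcp_rot: [-1.568, 0.0, -1.484]
contact_force: [-0.5, 0.3, 7.9]
grip_width: 0.5
```

arm_command(
  deltas=[
    [0,0.006,0,0],
    [0,0.004,0,0],
    [0,0.002,0,0],
    [0,0,0,0],
  ],
)

```text
time: 13.4
tool_pos: [494.6, 145.9, 91.9]
tcp_rot: [-1.567, 0.0, -1.484]
contact_force: [-4.2, -0.8, 15.8]
grip_width: 0.9
```

arm_command(
  deltas=[
    [0,0.002,0,0],
    [0,0,0,0],
  ],
)

```text
time: 13.6
tool_pos: [494.7, 146.0, 91.6]
tcp_rot: [-1.566, 0.0, -1.484]
contact_force: [-8.6, -2.1, 32.6]
grip_width: 0.4
```

Hard bottom reached: 33 N for 0.3 mm of motion. Retreating.

arm_command(
  deltas=[
    [0,-0.01,0,0],
    [0,-0.03,0,0],
    [0,-0.04,0,0],
    [0,-0.04,0,0],
    [0,-0.04,0,0],
  ],
)

```text
time: 14.1
tool_pos: [493.5, 145.7, 249.5]
tcp_rot: [-1.57, 0.0, -1.484]
contact_force: [0.7, -0.2, -0.8]
grip_width: 0.5
```

arm_command(
  deltas=[
    [-0.03,0,-0.03,0],
    [-0.04,0,-0.03,0],
    [-0.04,0,-0.02,0],
    [-0.04,0,0,0],
    [-0.04,0,0,0],
  ],
)

```text
time: 14.6
tool_pos: [396.8, 329.7, 248.4]
tcp_rot: [-1.569, 0.001, -1.484]
contact_force: [0.2, -0.4, -0.7]
grip_width: 0.3
```

```bash
sed 's/^r=.*/q=Q/;s/^print.*//;s/^q=r.x//' fit.py > fin.py
cat >> fin.py <<'E'
for y in (-107,-199,-291): poly([(46*np.cos(a),y+46*np.sin(a),160) for a in t],(0,255,0))
cv2.imwrite("pics/fin.png",im); where()
E
python3 fin.py
```

```text
t 14.65 station [-180.5  194.9  248.1] rot [-1.569  0.004 -1.482] F [-2.2  2.5  0.1] w 0.1
```

View pics/fin.png

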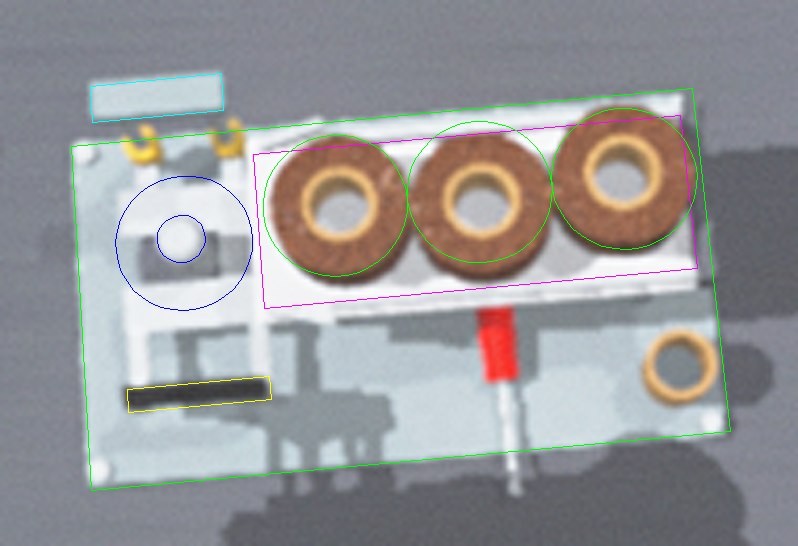

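The final top view shows the three rolls flat and touching at (339,205), (481,201) and (623,173), each within about 6 mm of its home circle. The handle bar is on its lowered outline, and the deburrer and core have not moved.

```bash
python3 -c "
from h import *
where(); print(job.close_job())"
```

```text
t 14.65 station [-180.5  194.9  248.1] rot [-1.569  0.004 -1.482] F [-2.2  2.5  0.1] w 0.1
the job is handed in; nothing more can be done
None
```

I handed the job in at 14.65 s of robot time; no verdict was reported. I lifted the fork plate by its handle to the upper stop and pushed the finished roll into the lane with the spread fingers. The row went up to the end stop, and I then pressed the plate back down with the closed fingertips and moved the arm clear.

**Last checks**
- **Upper stop:** the lift force rose from 17 N to 28 N for the last 2 mm, and the picture showed the roll flat and clear of the spindle.
- **Row against the stop:** the pushing force rose to 20 N with no further movement. The final top view shows three flat rolls, touching.
- **Plate down:** it reached a hard bottom at 33 N with the tool at the expected height, and the handle is on its lowered outline.
- **Other things:** the deburrer and core are where they were. I did not re-check the hammer, wrench, spray, tin and casting at the end; the arm did not work near them.

**Disagreements**
- **Zigzag:** the row is slightly staggered. The middle roll sits about 6 mm off the centre line towards the robot (limit 13 mm), and the others about 2–3 mm off their home outlines.
- **Station fit:** my first fit of the station was 2–3 mm off along x, which the handle grasp showed. I corrected it by 2 mm.

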